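# Close and retain the terminal box cover of the tensile tester

### The job

The cover plate of the tensile tester's terminal box has been left lying askew on top of the four pins. Slide it until all four holes drop over their pins and press it fully home, flush on the rim all round; then slip the tall sleeve over the stud in the cover's notch, down onto the cover, and let go. Do not disturb the other things on the bench.

Things in the scene. Friction and masses are not known exactly. Their poses are not given: they have to be found in the camera images.
- housing: Terminal box, fixed to the bench: cream painted metal, 160 (its x) by 200 (its y) by 60 mm high, open at the top, terminals inside. Origin: centre of its underside on the bench, z up. On its rim stand four steel pins and four rubber seal buttons.
- seat (a point): Centre of the housing's rim plane, 60 mm above the housing's origin, same axes. A cover that is home has its origin here. At the start the cover's underside lies 12 mm above this plane, 18 to 28 mm off towards -x, up to 20 mm to either side in y, turned up to 0.06 rad.
- pin (a point): Tip of one of the four upright steel dowel pins, which stand at x = +-40, y = +-65 mm of the seat (this one at +40, +65). Each is 10 mm in diameter and rises 12 mm above the rim plane, the upper 6 mm a cone narrowing to a flat 5 mm tip.
- seal (a point): Top, before pressing, of one of four round black rubber seal buttons, 10 mm diameter, at x = +-68.5, y = +-40 mm of the seat (this one at +68.5, +40). They stand 6 mm proud of the rim. Each is stiff, sinks only under about 3 N, and stays where it was pressed (no spring back). The point itself is fixed to the housing.
- cover: Aluminium plate, 150 (its x) by 190 (its y) by 6 mm, 0.34 to 0.58 kg, no handle, four 13.5 mm through holes at x = +-40, y = +-65 mm. Origin: centre of its underside, z up. A notch 26 mm wide and 16 mm deep in the middle of its +x edge clears the stud. It starts level and loose on the four pin tips.
- cover_top (a point): Middle of the cover's upper face, 6 mm above its origin. When the holes meet the pins the cover drops and rests on the seal buttons, 6 mm above the rim or a little less; a firm push of 10 to 20 N at the middle, and if need be towards an edge that stays high, sinks it flush. Pressed near an edge while still on the pin tips it would tip off.
- stud (a point): Centre of the top of the upright steel stud on the housing's +x rim, at x = +70, y = 0 mm of the seat: 14 mm in diameter, 45 mm high above the rim plane (39 mm above a seated cover), its top 5 mm tapering to 9 mm. This point is on the housing, its axes those of the seat.
- sleeve: Tall plain aluminium sleeve (tube), 48 mm outside diameter, 18 mm bore right through, 50 mm high, 0.15 to 0.27 kg, loose, standing upright on the bench to the left or right of the housing. Origin: centre of its underside, z up along the bore. On the stud its underside rests on the cover's upper face.
- strip1: Bystander: flat steel tensile specimen, 160 x 24 x 4 mm, loose, in front (-x) of the housing. Origin: centre of its underside, length along x.
- strip2: Bystander: a second such specimen, far right.
- caliper: Bystander: dial caliper lying flat, about 200 mm long, 18 mm high, loose, behind (+x of) the housing. Origin: under the middle of its beam, length along x.
- screwdriver: Bystander: screwdriver with black handle, 200 mm long, loose, right (-y) of the housing. Origin: underside of its middle, length along x.
- jaw: Bystander: dark steel clamping jaw block, 60 x 40 x 30 mm, loose, on the side of the housing where the sleeve is not. Origin: centre of its underside.
- spacer: Bystander: low wide steel spacer ring, 60 mm diameter, 32 mm bore, 25 mm high, loose, left (+y) of the housing. Origin: centre of its underside.
- case: Bystander: open red plastic instrument case, 220 x 120 x 30 mm, loose, far left. Origin: centre of its underside.
Not all that is in view belongs to the job. There is more than one size of the cover; the job needs the larger.

How it is judged:
At the end, for the whole second after the job is handed in: Cover home on its pins: underside less than 1.8 mm above the rim plane, centred within 4 mm in x and y, level within 0.014 rad, square within 0.06 rad. Sleeve on the stud: underside 36 mm or more below the stud top, within 5 mm of its axis, upright within 0.1 rad. Both at rest (z of cover in the frame of seat below 0.0018 m and x of cover in the frame of seat between -0.004 and 0.004 m and y of cover in the frame of seat between -0.004 and 0.004 m and angle between the z axis of cover and the z axis of seat, either way round below 0.014 rad and angle between the x axis of cover and the x axis of seat, either way round below 0.06 rad and linear speed of each of cover, sleeve below 0.01 m/s and z of sleeve in the frame of stud below -0.036 m and horizontal distance between sleeve and stud below 0.005 m and angle between sleeve's own z axis and vertical below 0.1 rad); the robot touches nothing.
It fails at once if one of the other things on the bench is moved by more than 30 mm (distance of any of strip1, strip2, caliper, screwdriver, jaw, spacer, case from where it was at the start of the episode above 0.03 m).
It also fails if it takes over 67 s, if anything falls off the work surface, if the arm or the gripper's body presses on something with over 40 N, if the wrist force passes 120 N, or if a joint passes its speed limit or range.

### The arm

A 7-joint arm with a two-finger parallel gripper is mounted at the origin on the work surface. World frame = base frame: x ahead of the robot, y to its left, z up, the work surface at z = 0. Lengths are in m, angles in rad, forces in N, time in s.
With the tool pointing down it reaches from about 0.4 to 0.875 m from the base axis. Payload 6.5 kg.
Tool frame: the origin (TCP) lies midway between the tips of the shut fingers; the grasp point (between the pads) lies 19 mm behind it; z points along the fingers, y is the line along which they close (so a half turn about z gives the same grasp; the last joint's range is limited). The gripper opens to 88 mm and grips with 3 to 60 N. Pads are 18 mm wide; open, the fingers measure 123 mm over their backs; the gripper's body (75 mm by 187 mm) begins 45 mm behind the grasp point.
Start: joints at [-1.27, 0.536, -0.004, 1.538, 0.003, 1.067, -0.071], TCP at [0.233, 0.607, 0.239] pointing down, gripper open.
Joint ranges: [-2.7, 2.7], [-0.37, 2.16], [-1.27, 1.26], [0.24, 2.4], [-1.31, 4.45], [0.19, 1.91], [-2.76, 2.76]. Speed limits (rad/s): [2.39, 2.39, 3.14, 3.14, 3.14, 3.14, 3.14].

### API

Orientations are given as [roll, pitch, yaw] about the fixed x, y, z axes, in that order (R = Rz(yaw) Ry(pitch) Rx(roll)).
In Python, from cell import * gives the robot as it stands. The module is installed in compiled form; this text tells all that it offers.
- The arm moves only by the shell command python3 -m creep 'ROWS' [FORCE]. ROWS is JSON, a list of rows, each a list of 3 entries, a list of its own where there are three numbers: the shift along the tool's x, y, z as a fraction of full scale, then the turn, a rotation vector about the tool's x, y, z as a fraction of full scale, then the closure, from -1 (fully open) to 1 (shut). In form: [[[tx, ty, tz], [ax, ay, az], claw], ...]. A call has 1 to 5 rows; each row shifts and turns the commanded pose from where the row before left it, along the tool's axes as they then stand; what a row does not reach is not made up. Full scale, the value 1, is 3 cm for a shift and 360 degrees for a turn. A row lasts 1/12 s, in which the tool goes at most 41.7 mm and 7.16 degrees, less where a joint would pass 70% of its speed; a pose out of reach is approached as far as the arm can. A call with a number of a shift or a turn outside -1 to 1 is refused whole. A call with a gripper value outside its range is refused whole. The fingers move at their own pace and stop on an object; FORCE is the grip in N (left out, the last holds). Time passes only in rows, so rows that do not move let the fingers close. It gives the time, the measured TCP pose, the force, the opening and the grip force at its end, in the units of the state.
- state(): the state, without advancing time (a new reading comes with each control period).
- capture(name): name is "scene" or "side" or "wrist"; returns a dict with "pixels" (384x512x3 uint8, red, green, blue), "z_map" (384x512 float32, m along the optical axis (not along the pixel's ray), 0 where there is no reading), "intrinsics" (3x3 intrinsics, pixels), "rvec" (rotation vector, rad) and "tvec" (3), from world to camera coordinates, as OpenCV has them. Camera axes: x right, y down, z forward; pixel columns grow to the right and rows downward; lengths in m; the calibration is good to about 2 mm. A picture is of the moment at which its call begins.
- job_done(): hands the job in; it is judged then, once.
The state is a dict: "t": time; "joint_positions": joint angles; "dq": joint speeds; "joint_torque": joint torques, N m; "tcp_pos": TCP position; "orientation": TCP orientation; "wrist_force": force on the tool from outside, world axes, zero at the start; "moment": the same for the moment, N m; "grip_width": finger opening in m; "grasp_force": force on a finger pad.
Only numpy, scipy, OpenCV 4.12 (cv2) and the standard library are available. Lean on these libraries where they do the work, as an engineer would, in place of code of your own. Each camera call takes 0.05 s, during which the arm holds its last target. There are 200 camera calls.

## Working session

There is one attempt and no reset: what is moved stays moved. The work goes in short steps, Python scripts to look and compute and a shell command to move; the robot and the scene stay as the last step left them, time stands still between calls to the robot, and variables do not carry over. Pictures are saved under pics/ and viewed, at most 10 in all, crops included, and the job is handed in when it is done.

```bash
mkdir -p pics; cat > h.py <<'E'
from cell import *
import numpy as np, cv2
def snap(name,fn=None):
    c=capture(name)
    if fn: cv2.imwrite('pics/'+fn,c['pixels'][:,:,::-1])
    c['R']=cv2.Rodrigues(np.array(c['rvec'],float))[0]; c['t']=np.array(c['tvec'],float).ravel(); c['K']=np.array(c['intrinsics'])
    return c
def cloud(c):
    z=c['z_map']; v,u=np.mgrid[0:z.shape[0],0:z.shape[1]]
    p=np.stack([(u-c['K'][0,2])/c['K'][0,0]*z,(v-c['K'][1,2])/c['K'][1,1]*z,z],-1)
    w=(p-c['t'])@c['R']; w[z<=0]=np.nan
    return w
def proj(c,P): 
    return cv2.projectPoints(np.array(P,float).reshape(-1,3),np.array(c['rvec'],float),c['t'],c['K'],None)[0].reshape(-1,2)
def onplane(c,uv,z):
    d=np.linalg.inv(c['K'])@np.array([uv[0],uv[1],1.]); d=c['R'].T@d; o=-c['R'].T@c['t']
    return o+d*(z-o[2])/d[2]
E
python3 - <<'E'
from h import *
import pickle
cs={n:snap(n) for n in('scene','side')}
pickle.dump(cs,open('c0.pkl','wb'))
for n,c in cs.items(): cv2.imwrite(f'pics/{n}0.png',cv2.resize(c['pixels'][:,:,::-1],(800,600)))
print(state())
for n,c in cs.items(): print(n,-c['R'].T@c['t'],c['K'][0,0])
E
```

```text
{'t': 0.1, 'joint_positions': array([-1.2701946 ,  0.53711458, -0.00442821,  1.53875154,  0.00260524,
        1.06729265, -0.07116786]), 'dq': array([ 0.00090589, -0.00248575,  0.00170046, -0.00060393,  0.00016384,
       -0.00093942, -0.00027746]), 'joint_torque': array([ 2.52377402e-03, -5.72072482e+01,  9.93841588e-01, -2.52227998e+01,
       -5.61411039e-02,  1.35361135e-02,  7.51948050e-07]), 'tcp_pos': array([0.23293384, 0.6062443 , 0.23792001]), 'orientation': array([-3.14003724e+00,  1.25150197e-04,  2.77488841e+00]), 'wrist_force': array([-0.02524581, -0.52243178, -0.21244037]), 'moment': array([0.02665249, 0.00687564, 0.0012838 ]), 'grasp_force': 0.0, 'grip_width': 0.08808695494096824}
scene [1.33468208 0.51236557 1.24109456] 461.40552450941163
side [-0.17294167 -0.71736295  0.74654157] 405.3756253953025
```

View pics/scene0.png

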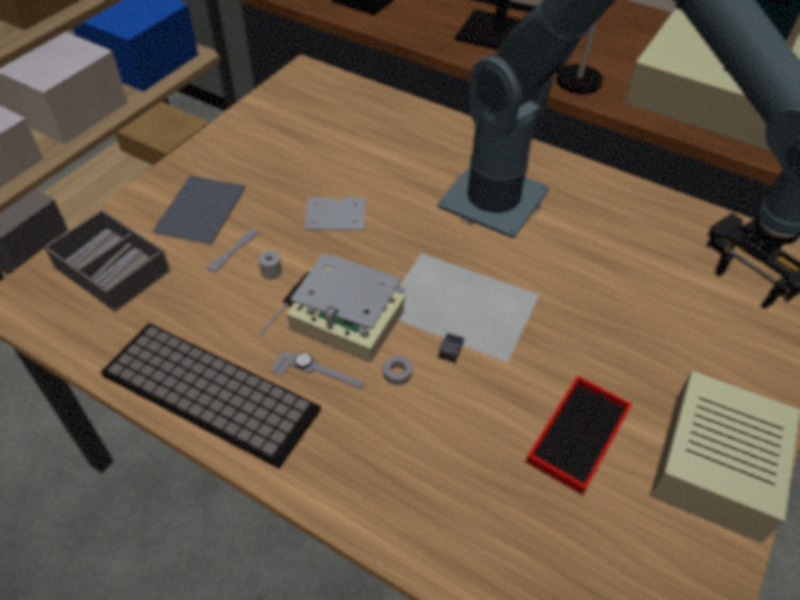

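View pics/side0.png

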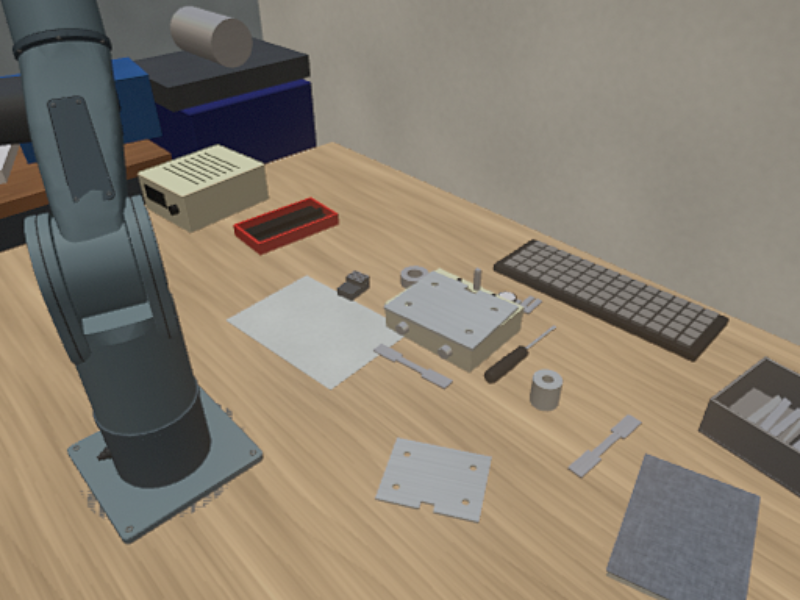

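The scene picture (800x600 scale) shows the large cover on the box at (347,290). A smaller plate lies on the bench at (336,213). The sleeve is at (270,264), or (546,389) in the side view, and the low spacer ring is at (397,370).

Candidates:
- **Cover:** the plate on the box is the larger one. The bench plate at side (433,480) is the decoy.
- **Sleeve:** the tall ring at side (546,389), not the low wide spacer at side (415,275).

Next I'll measure.

```bash
python3 - <<'E'
from h import *
import pickle
cs=pickle.load(open('c0.pkl','rb'))
for n,c in cs.items():
    w=cloud(c)
    for nm,uv in dict(scene=dict(cover=(347,290),sleeve=(270,264),small=(336,205),spacer=(397,370),jaw=(452,345)),side=dict(cover=(450,310),sleeve=(546,389),small=(433,480),jaw=(353,283))).get(n).items():
        u,v=int(uv[0]*.64),int(uv[1]*.64); print(n,nm,w[v,u].round(4))
    m=(w[...,2]>.070)&(w[...,2]<.086)&(abs(w[...,0]-.6)<.3)&(abs(w[...,1])<.25)
    k,l,st,ce=cv2.connectedComponentsWithStats(m.astype(np.uint8)); i=1+np.argmax(st[1:,4])
    p=w[l==i]; print('cover z',np.median(p[:,2])); r=cv2.minAreaRect(p[:,:2].astype(np.float32)*1000); print(r)
    m=(w[...,2]>.044)&(w[...,2]<.058)&(abs(w[...,0]-.65)<.3)&(abs(w[...,1])<.4)
    k,l,st,ce=cv2.connectedComponentsWithStats(m.astype(np.uint8))
    for i in range(1,k):
        if st[i,4]>15:
            q=w[l==i]; print('h50',st[i],q.mean(0).round(4),np.ptp(q,0).round(3))
    u0,v0,sc=(150,150,(130,90)) if n=='scene' else (225,160,(150,110))
    cr=c['pixels'][v0:v0+sc[1],u0:u0+sc[0],::-1]
    if n=='side': cv2.imwrite('pics/crop_side.png',cv2.resize(cr,None,fx=5.3,fy=5.3,interpolation=cv2.INTER_CUBIC))
    else: cv2.imwrite('pics/crop_scene.png',cv2.resize(cr,None,fx=6,fy=6,interpolation=cv2.INTER_CUBIC))
E
```

```text
scene cover [ 0.5144 -0.1001  0.0744]
scene sleeve [ 0.5217 -0.3106  0.0443]
scene small [ 0.2458 -0.3195  0.005 ]
scene spacer [0.5896 0.0735 0.0006]
scene jaw [0.4913 0.1474 0.029 ]
cover z 0.07631771838710379
((515.3822021484375, -100.98040771484375), (157.16358947753906, 191.5607452392578), 8.397923469543457)
h50 [166 161  13  10  85] [ 0.5131 -0.3154  0.0483] [0.044 0.051 0.012]
h50 [184 187  76  39 362] [ 0.5821 -0.0545  0.0531] [0.179 0.204 0.014]
h50 [230 208   8   8  24] [ 0.5762 -0.0149  0.0524] [0.021 0.032 0.014]
side cover [ 0.5034 -0.1095  0.0744]
side sleeve [ 0.4896 -0.3304  0.0469]
side small [ 0.2583 -0.3115  0.0036]
side jaw [0.4819 0.1455 0.0163]
cover z 0.07545756207711446
((511.03790283203125, -104.4000244140625), (156.16485595703125, 191.9874725341797), 8.410112380981445)
h50 [279 172  15   7  33] [ 0.603  -0.0072  0.0566] [0.016 0.049 0.003]
h50 [296 180  13   8  29] [ 0.6021 -0.0725  0.0564] [0.022 0.043 0.008]
h50 [264 194  72  34 193] [ 0.5185 -0.1696  0.0496] [0.172 0.13  0.014]
h50 [341 237  19  14 191] [ 0.506  -0.3221  0.0471] [0.048 0.048 0.006]
```

View pics/crop_scene.png

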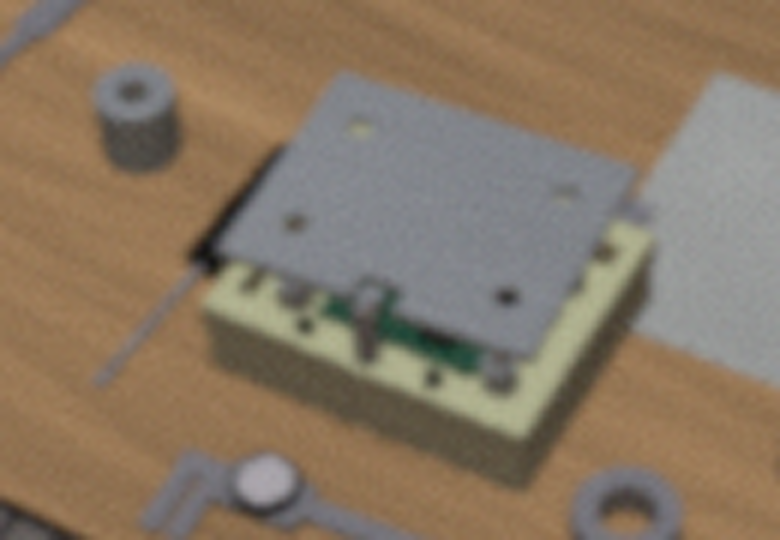

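View pics/crop_side.png

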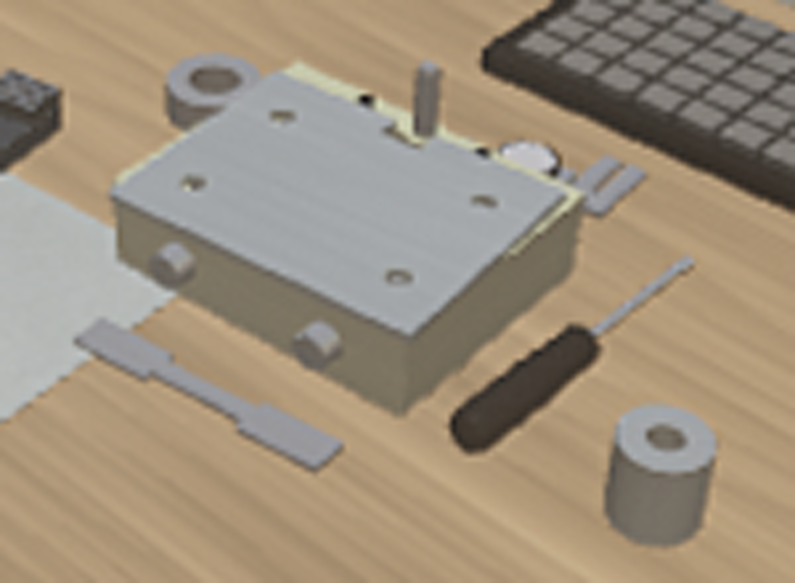

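The scene crop shows the cover's notch edge short of the stud, whose top is at (375,290). The housing rim corners are at (540,437), (203,305) and (655,235). The side crop shows the stud top at (428,67), rim corners at (298,64) and (582,197), and the sleeve's bore mouth at (665,437). The choices are confirmed: the large plate is on the box and the tall sleeve is on the right.

```bash
cat >> h.py <<'E'
from scipy.spatial.transform import Rotation as Ro
def tri(c1,p1,c2,p2):
    P=lambda c:c['K']@np.c_[c['R'],c['t']]
    X=cv2.triangulatePoints(P(c1),P(c2),np.array(p1,float).reshape(2,1),np.array(p2,float).reshape(2,1)).ravel(); return X[:3]/X[3]
def go(x,y,z,yaw=None,yaw0=None):
    s=state(); R=Ro.from_euler('xyz',s['orientation']).as_matrix()
    y0=np.arctan2(R[1,0],R[0,0])
    d=np.array([x,y,z])-s['tcp_pos']
    yw=y0 if yaw is None else yaw
    Rf=Ro.from_euler('xyz',[np.pi,0,yw]).as_matrix()
    print('now',s['tcp_pos'].round(4),'yaw',round(y0,4),'turn z fs total',round(-((yw-y0+np.pi)%(2*np.pi)-np.pi)/(2*np.pi),4))
    print('shift fs total (tool axes at target yaw)',(Rf.T@d/.03).round(3),'dir-now axes',(R.T@d/.03).round(3),'t',s['t'])
E
python3 - <<'E'
from h import *
import pickle
cs=pickle.load(open('c0.pkl','rb')); A,B=cs['scene'],cs['side']
a=lambda x,y:(150+(x+.5)/6-.5,150+(y+.5)/6-.5); b=lambda x,y:(225+(x+.5)/5.3-.5,160+(y+.5)/5.3-.5)
print('stud',tri(A,a(373,290),B,b(428,67)))
print('sleeve bore',tri(A,a(133,92),B,b(665,437)))
for p in [(540,437),(203,305),(655,235)]: print('rim scene',onplane(A,a(*p),.06)[:2])
for p in [(298,64),(582,197)]: print('rim side',onplane(B,b(*p),.06)[:2])
for p,q in [((360,128),(398,277)),((565,190),(193,182)),((294,222),(484,201)),((507,297),(283,116))]: print('hole',tri(A,a(*p),B,b(*q)).round(4))
w=snap('wrist','w0.png'); s=state(); R=Ro.from_euler('xyz',s['orientation']).as_matrix()
print('cam in tool',R.T@(-w['R'].T@w['t']-s['tcp_pos']),'axes',(R.T@w['R'].T).round(3),w['K'][0,0])
go(.45,-.1,.40,1.71)
E
```

```text
stud [ 0.59945574 -0.08267754  0.1043242 ]
sleeve bore [ 0.51085611 -0.31919735  0.04567514]
rim scene [0.60512104 0.02831858]
rim scene [ 0.62807494 -0.17699225]
rim scene [0.45192011 0.00658107]
rim side [0.60178033 0.01381569]
rim side [ 0.61755278 -0.18294314]
hole [ 0.4827 -0.1728  0.0731]
hole [ 0.4616 -0.0462  0.0758]
hole [ 0.5617 -0.1617  0.0744]
hole [ 0.5429 -0.0324  0.0733]
cam in tool [ 0.0716136   0.00101197 -0.14600403] axes [[-0.001 -0.961 -0.277]
 [ 1.    -0.001 -0.   ]
 [ 0.    -0.277  0.961]] 265.8251008937917
now [0.2329 0.6063 0.238 ] yaw 2.7749 turn z fs total 0.1695
shift fs total (tool axes at target yaw) [-24.321   3.899  -5.399] dir-now axes [-15.197 -19.392  -5.371] t 0.15
```

```bash
R='[[0,0,0],[0,0,0.0188],-1]'; 
python3 -m creep '[[[0,0,0],[0,0,0.0188],-1],[[0,0,0],[0,0,0.0188],-1],[[0,0,0],[0,0,0.0188],-1],[[0,0,0],[0,0,0.0188],-1],[[0,0,0],[0,0,0.0188],-1]]'
python3 -m creep '[[[0,0,0],[0,0,0.0188],-1],[[0,0,0],[0,0,0.0188],-1],[[0,0,0],[0,0,0.0188],-1],[[0,0,0],[0,0,0.0188],-1]]' >/dev/null
python3 -m creep '[[[-1,0.217,0],[0,0,0],-1],[[-1,0.217,0],[0,0,0],-1],[[-1,0.217,0],[0,0,0],-1],[[-1,0.217,0],[0,0,0],-1],[[-1,0.217,0],[0,0,0],-1]]'
python3 -c "
from h import *
go(.53,-.20,.24,1.71)"
```

```text
t: 0.57
tcp_pos: [0.233, 0.6065, 0.2384]
orientation: [-3.141, 0.0, 2.178]
wrist_force: [-0.8, 0.3, -0.6]
grip_width: 0.0882
grasp_force: 0.0
t: 1.32
tcp_pos: [0.2866, 0.4612, 0.2385]
orientation: [-3.141, 0.0, 1.712]
wrist_force: [-0.4, 0.8, -0.4]
grip_width: 0.0884
grasp_force: 0.0
now [0.2866 0.4612 0.2385] yaw 1.712 turn z fs total 0.0003
shift fs total (tool axes at target yaw) [-22.953   4.978  -0.051] dir-now axes [-22.963   4.932  -0.043] t 1.3167
```

```bash
python3 -m creep '[[[-1,0.217,0],[0,0,0],-1],[[-1,0.217,0],[0,0,0],-1],[[-1,0.217,0],[0,0,0],-1],[[-1,0.217,0],[0,0,0],-1],[[-1,0.217,0],[0,0,0],-1]]' >/dev/null
python3 -m creep '[[[-1,0.217,0],[0,0,0],-1],[[-1,0.217,0],[0,0,0],-1],[[-1,0.217,0],[0,0,0],-1],[[-1,0.217,0],[0,0,0],-1],[[-1,0.217,0],[0,0,0],-1]]' >/dev/null
python3 -m creep '[[[-1,0.217,0],[0,0,0],-1],[[-1,0.217,0],[0,0,0],-1],[[-1,0.217,0],[0,0,0],-1],[[-1,0.217,0],[0,0,0],-1],[[-1,0.217,0],[0,0,0],-1]]' >/dev/null
python3 -m creep '[[[-1,0.217,0],[0,0,0],-1],[[-1,0.217,0],[0,0,0],-1],[[-1,0.217,0],[0,0,0],-1],[[-1,0.217,0],[0,0,0],-1],[[-1,0.217,0],[0,0,0],-1]]' >/dev/null
python3 -m creep '[[[-1,0.217,0],[0,0,0],-1],[[-1,0.217,0],[0,0,0],-1],[[-1,0.217,0],[0,0,0],-1],[[0,0,0],[0,0,0],-1]]'
python3 -c "
from h import *
import pickle
w=snap('wrist'); pickle.dump(w,open('w1.pkl','wb')); cv2.imwrite('pics/w1.png',cv2.resize(w['pixels'][:,:,::-1],(800,600),interpolation=cv2.INTER_CUBIC))
print(proj(w,[[.53,-.09,.06],[.5995,-.0827,.105]]))"
```

```text
t: 3.32
tcp_pos: [0.532, -0.2057, 0.2391]
orientation: [3.141, 0.005, 1.706]
wrist_force: [-0.5, -1.1, 0.7]
grip_width: 0.0878
grasp_force: 0.0
[[274.7906118   73.79556599]
 [348.92260412  69.56741698]]
```

View pics/w1.png

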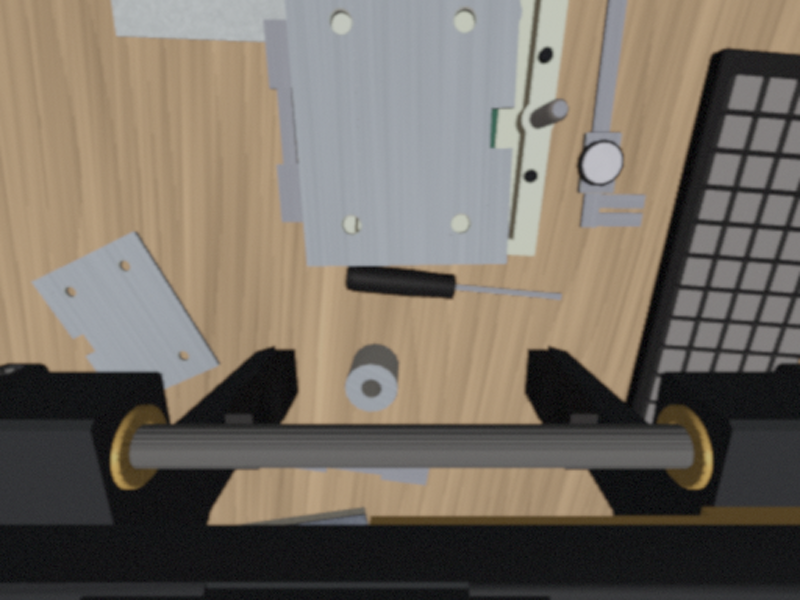

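The wrist view shows the cover's holes at (342,23), (464,21), (353,224) and (459,223). The stud top is at (558,107), the seals are at (545,55) and (531,176), a rim corner is at (536,255), and the sleeve's bore is at (371,388).

```bash
python3 - <<'E'
from h import *
import pickle
w=pickle.load(open('w1.pkl','rb')); s=lambda x,y:((x+.5)/1.5625-.5,(y+.5)/1.5625-.5)
H=np.array([onplane(w,s(*p),.077)[:2] for p in [(342,22),(464,20),(353,224),(459,223)]]); print('holes',H.round(4).tolist())
L=np.array([[-40,65],[40,65],[-40,-65],[40,-65]])/1e3
def fit(L,W):
    a,b=L-L.mean(0),W-W.mean(0); th=np.arctan2((a[:,0]*b[:,1]-a[:,1]*b[:,0]).sum(),(a*b).sum())
    r=np.array([[np.cos(th),-np.sin(th)],[np.sin(th),np.cos(th)]]); o=W.mean(0)-r@L.mean(0); return o,th,W-(L@r.T+o)
C=fit(L,H); print('cover',C)
F=np.array([onplane(w,s(558,107),.105)[:2],onplane(w,s(545,55),.066)[:2],onplane(w,s(531,176),.066)[:2],onplane(w,s(536,255),.06)[:2]])
S=fit(np.array([[70,0],[68.5,40],[68.5,-40],[80,-100]])/1e3,F); print('seat',S)
th=S[1];r=np.array([[np.cos(th),np.sin(th)],[-np.sin(th),np.cos(th)]]); print('offset',r@(C[0]-S[0]),C[1]-th)
print('sleeve',onplane(w,s(371,388),.05)); 
# cover -y edge mid and corners
E
python3 - <<'E'
from h import *
import pickle
w=pickle.load(open('w1.pkl','rb')); P=cloud(w); s=lambda x,y:(round(x/1.5625),round(y/1.5625))
for p in [(400,130),(380,190),(430,60),(400,282),(360,280),(371,405),(525,120),(530,230)]:
    u,v=s(*p); print(p,P[v,u].round(4))
E
```

```text
holes [[0.4653, -0.0445], [0.5433, -0.0329], [0.4845, -0.1725], [0.5615, -0.1614]]
cover (array([ 0.51367468, -0.10282412]), np.float64(0.14519632968638843), array([[ 6.33331468e-04, -2.43053935e-04],
       [-5.59116958e-04, -2.17957853e-04],
       [ 1.04484065e-03,  4.77390527e-04],
       [-1.11905516e-03, -1.63787396e-05]]))
seat (array([ 0.5378448 , -0.08870888]), np.float64(0.10522915582527903), array([[-0.00053039,  0.00079025],
       [ 0.0005864 , -0.00079604],
       [-0.00034745, -0.00021329],
       [ 0.00029143,  0.00021909]]))
offset [-0.02551903 -0.01149845] 0.0399671738611094
sleeve [ 0.51094849 -0.31896209  0.05      ]
(400, 130) [ 0.5109 -0.1042  0.0787]
(380, 190) [ 0.5017 -0.1463  0.0794]
(430, 60) [ 0.5248 -0.0586  0.0776]
(400, 282) [ 0.5248 -0.2241  0.0251]
(360, 280) [ 0.4887 -0.2275  0.025 ]
(371, 405) [ 0.5124 -0.3362  0.0498]
(525, 120) [ 0.5993 -0.084   0.0591]
(530, 230) [ 0.6189 -0.1608  0.0611]
```

```bash
python3 -c "
from h import *
go(.5267,-.2206,.068,1.676)"
```

```text
now [ 0.5314 -0.2028  0.2386] yaw 1.7068 turn z fs total 0.0049
shift fs total (tool axes at target yaw) [-0.575 -0.217  5.687] dir-now axes [-0.556 -0.232  5.688] t 3.3667
```

```bash
python3 -m creep '[[[-0.57,-0.22,0],[0,0,0.0049],-1],[[0,0,1],[0,0,0],-1],[[0,0,1],[0,0,0],-1],[[0,0,1],[0,0,0],-1],[[0,0,1],[0,0,0],-1]]'>/dev/null
python3 -m creep '[[[0,0,0.8],[0,0,0],-1],[[0,0,0.8],[0,0,0],-1],[[0,0,0.09],[0,0,0],-1],[[0,0,0],[0,0,0],-1],[[0,0,0],[0,0,0],-1]]'
python3 -c "
from h import *
go(.5267,-.2206,.068,1.676)"
```

```text
t: 4.2
tcp_pos: [0.528, -0.2169, 0.069]
orientation: [3.141, 0.0, 1.681]
wrist_force: [0.1, -0.2, -0.3]
grip_width: 0.0881
grasp_force: 0.0
now [ 0.528  -0.2169  0.069 ] yaw 1.6815 turn z fs total 0.0009
shift fs total (tool axes at target yaw) [-0.12  -0.055  0.034] dir-now axes [-0.119 -0.056  0.034] t 4.2
```

```bash
python3 -m creep '[[[0.12,0,0.03],[0,0,0.0009],-1],[[0.12,0,0],[0,0,0],-1],[[0.12,0,0],[0,0,0],-1],[[0.06,0,0],[0,0,0],-1],[[0.06,0,0],[0,0,0],-1]]'
python3 -m creep '[[[0.05,0,0],[0,0,0],-1],[[0.05,0,0],[0,0,0],-1],[[0.05,0,0],[0,0,0],-1],[[0.03,0,0],[0,0,0],-1],[[0,0,0],[0,0,0],-1]]'
cat >m.py <<'E'
from h import *
import sys
w=snap('wrist'); P=cloud(w); g=w['pixels']
S=np.array([.5378,-.0887]);th=.1052
r=np.array([[np.cos(th),np.sin(th)],[-np.sin(th),np.cos(th)]])
print('tcp in seat',r@(state()['tcp_pos'][:2]-S),state()['tcp_pos'][2])
cv2.imwrite('pics/'+sys.argv[1],cv2.resize(g[:,:,::-1],(800,600),interpolation=cv2.INTER_CUBIC))
E
python3 m.py w2.png
```

```text
t: 4.62
tcp_pos: [0.5262, -0.2032, 0.0678]
orientation: [3.141, 0.001, 1.675]
wrist_force: [-0.6, -3.3, 2.2]
grip_width: 0.0879
grasp_force: 1.4
t: 5.03
tcp_pos: [0.5255, -0.1973, 0.0671]
orientation: [3.141, -0.0, 1.675]
wrist_force: [0.0, -2.3, 0.2]
grip_width: 0.088
grasp_force: 1.2
tcp in seat [-0.02369685 -0.10672284] 0.06706813156513756
```

View pics/w2.png

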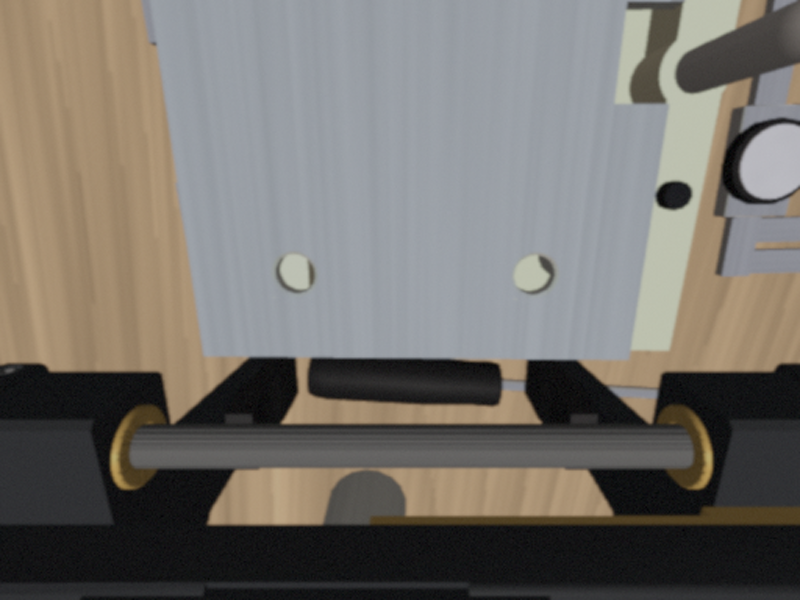

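The wrist view shows both fingers flush on the cover's edge, with corners at (205,355) and (630,358). Its holes are at (295,272) and (533,273). The rim corner is at (671,350) and a seal is at (674,194).

```bash
cat > f.py <<'E'
from h import *
S=np.array([.5378,-.0887]);th=.1052
def rel(p,S=S,th=th):
    r=np.array([[np.cos(th),np.sin(th)],[-np.sin(th),np.cos(th)]]); return (r@(np.array(p)[:2]-S)*1000).round(1)
s=lambda x,y:((x+.5)/1.5625-.5,(y+.5)/1.5625-.5)
E
python3 - <<'E'
from f import *
w=snap('wrist')
for n,p,z in [('hole-',(295.5,272),.077),('hole+',(533,273),.077),('rimcorner 80,-100',(671,350),.06),('seal 68.5,-40',(674,194),.066),('c-',(205,355),.078),('c+',(630,358),.078)]: print(n,rel(onplane(w,s(*p),z)))
E
```

```text
hole- [-62.2 -64.4]
hole+ [ 17.4 -64.9]
rimcorner 80,-100 [  79.9 -100.1]
seal 68.5,-40 [ 67.  -39.6]
c- [-96.3 -94. ]
c+ [ 53.8 -95.4]
```

```bash
python3 -m creep '[[[-0.7,0,0],[0,0,0],-1],[[0,0,-0.9],[0,0,0],-1],[[0,0,-0.9],[0,0,0],-1],[[0,0,-0.9],[0,0,0.019],-1],[[0,0,0],[0,0,0.0193],-1]]'>/dev/null
python3 -m creep '[[[0,0,0],[0,0,0.0193],-1],[[0,0,0],[0,0,0.0193],-1],[[0,0,0],[0,0,0.0193],-1],[[0,0,0],[0,0,0.0193],-1],[[0,0,0],[0,0,0.0193],-1]]'>/dev/null
python3 -m creep '[[[0,0,0],[0,0,0.0193],-1],[[0,0,0],[0,0,0.0193],-1],[[0,0,0],[0,0,0.0193],-1],[[0,0,0],[0,0,0.0193],-1],[[0,0,0],[0,0,0.0193],-1]]'>/dev/null
python3 -m creep '[[[0,0,0],[0,0,0.0189],-1],[[0,0,0],[0,0,0],-1]]'
python3 - <<'E'
from f import *
r=np.array([[np.cos(th),-np.sin(th)],[np.sin(th),np.cos(th)]]); p=S+r@[-.127,0]
go(p[0],p[1],.0675,th)
E
```

```text
t: 6.55
tcp_pos: [0.5275, -0.217, 0.1473]
orientation: [-3.14, 0.001, 0.1]
wrist_force: [0.5, 0.6, -0.2]
grip_width: 0.0879
grasp_force: 0.0
now [ 0.5275 -0.217   0.1473] yaw 0.1 turn z fs total -0.0008
shift fs total (tool axes at target yaw) [-3.441 -4.218  2.661] dir-now axes [-3.46  -4.196  2.672] t 6.55
```

```bash
python3 -m creep '[[[-0.69,-0.84,0],[0,0,-0.0008],-1],[[-0.69,-0.84,0],[0,0,0],-1],[[-0.69,-0.84,0],[0,0,0],-1],[[-0.69,-0.84,0],[0,0,0],-1],[[-0.69,-0.84,0],[0,0,0],-1]]'>/dev/null
python3 -m creep '[[[0,0,0.8],[0,0,0],-1],[[0,0,0.8],[0,0,0],-1],[[0,0,0.8],[0,0,0],-1],[[0,0,0.26],[0,0,0],-1],[[0,0,0],[0,0,0],-1]]'
python3 m.py w3.png
```

```text
t: 7.38
tcp_pos: [0.41, -0.1037, 0.0672]
orientation: [-3.14, 0.003, 0.11]
wrist_force: [-0.2, 0.3, 1.2]
grip_width: 0.0882
grasp_force: 0.0
tcp in seat [-0.1280322 -0.0020936] 0.06821153986401615
```

```bash
python3 -m creep '[[[0.25,0,0],[0,0,0],-1],[[0.2,0,0],[0,0,0],-1],[[0.1,0,0],[0,0,0],-1],[[0.1,0,0],[0,0,0],-1],[[0.1,0,0],[0,0,0],-1]]'
python3 -m creep '[[[0.08,0,0],[0,0,0],-1],[[0.08,0,0],[0,0,0],-1],[[0.08,0,0],[0,0,0],-1],[[0.06,0,0],[0,0,0],-1],[[0.05,0,0],[0,0,0],-1]]'
python3 -m creep '[[[0.05,0,0],[0,0,0],-1],[[0.05,0,0],[0,0,0],-1],[[0.03,0,0],[0,0,0],-1],[[0,0,0],[0,0,0],-1]]'
python3 m.py w4.png
```

```text
t: 7.85
tcp_pos: [0.4333, -0.1018, 0.0686]
orientation: [-3.142, 0.001, 0.108]
wrist_force: [-3.4, -0.1, 1.2]
grip_width: 0.0881
grasp_force: 1.6
t: 8.27
tcp_pos: [0.4439, -0.1006, 0.0683]
orientation: [-3.141, 0.0, 0.108]
wrist_force: [-2.8, 0.2, 2.7]
grip_width: 0.0884
grasp_force: 1.9
t: 8.6
tcp_pos: [0.4491, -0.1001, 0.0685]
orientation: [3.141, -0.002, 0.109]
wrist_force: [0.7, -0.4, -1.0]
grip_width: 0.0882
grasp_force: 0.0
tcp in seat [-0.08952175 -0.00201163] 0.06848231893382027
```

View pics/w4.png

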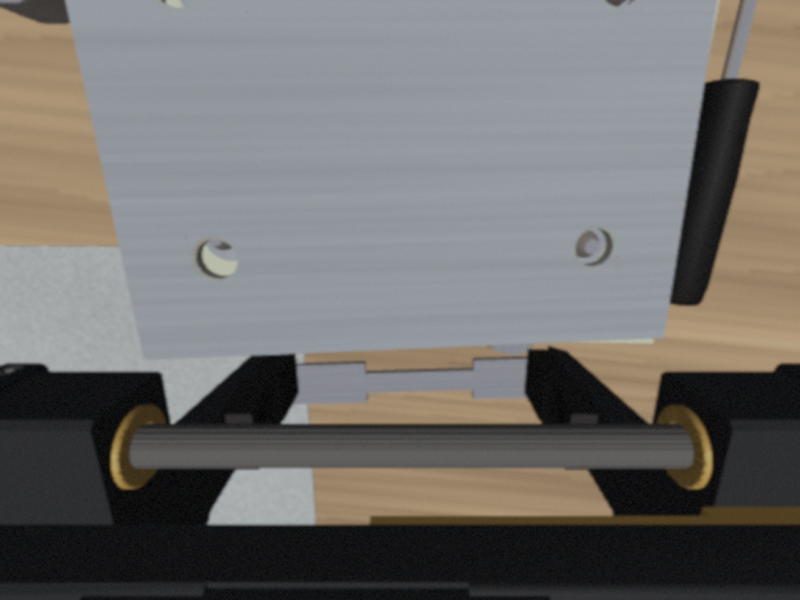

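The wrist view shows the right hole (593,246) caught on its pin. The left hole (218,258) still has its pin ahead of it, at (222,245). The cover is turned slightly, so I'll measure that.

```bash
python3 - <<'E'
from f import *
w=snap('wrist'); P=cloud(w)
for n,p in [('hole left',(218,258)),('hole right',(594,246)),('edgeL',(145,357)),('edgeR',(665,338))]:
  print(n,rel(onplane(w,s(*p),.077)))
for p in [(400,100),(150,330),(640,320),(100,50),(680,50),(400,320)]: u,v=[round(a) for a in s(*p)]; print(p,np.nanmedian(P[v-3:v+4,u-3:u+4].reshape(-1,3),0).round(4),rel(P[v,u]))
print(proj(w,[[*(S+np.array([[np.cos(th),-np.sin(th)],[np.sin(th),np.cos(th)]])@[-.04,sy*.065]),.072] for sy in(1,-1)])*1.5625)
E
```

```text
hole left [-43.9  64.1]
hole right [-39.5 -61.7]
edgeL [-80.   94.9]
edgeR [-72.3 -90.9]
(400, 100) [ 0.5427 -0.0855  0.0741] [5.1 2.7]
(150, 330) [ 0.46   -0.0068  0.0794] [-68.7  89.6]
(640, 320) [ 0.4787 -0.1809  0.0691] [-68.4 -85.3]
(100, 50) [0.5458 0.002  0.0795] [17.2 88.8]
(680, 50) [ 0.5669 -0.1704  0.0691] [ 20.6 -84.6]
(400, 320) [ 0.4709 -0.0927  0.0742] [-67.    3.1]
[[220.15965014 243.99616268]
 [597.10814304 244.84686162]]
```

```bash
python3 -m creep '[[[0,0,0.13],[0,0,0],-1],[[0.05,0,0],[0,0,0],-1],[[0.05,0,0],[0,0,0],-1],[[0.03,0,0],[0,0,0],-1],[[0,0,0],[0,0,0],-1]]'
cat > q.py <<'E'
from f import *
w=snap('wrist'); P=cloud(w); print('tcp',rel(state()['tcp_pos']),state()['tcp_pos'][2],state()['wrist_force'])
m=np.isfinite(P[...,2])&(P[...,2]>.055)&(P[...,2]<.085); q=P[m]; X=np.array([rel(a) for a in q]); k=(abs(X[:,0])<60)&(abs(X[:,1])<85); 
A=np.c_[X[k],np.ones(k.sum())]; c=np.linalg.lstsq(A,q[k,2]*1000,rcond=None)[0]; e=abs(A@c-q[k,2]*1000)<4; c=np.linalg.lstsq(A[e],q[k,2][e]*1000,rcond=None)[0]
print('top plane: slope x,y',c[:2].round(4),'z centre mm',c[2].round(2),'z at corners',[round(float(c@[x,y,1]),1) for x,y in[(-75,95),(75,95),(-75,-95),(75,-95)]])
E
python3 q.py
```

```text
t: 9.12
tcp_pos: [0.4522, -0.0998, 0.0645]
orientation: [3.141, -0.001, 0.108]
wrist_force: [0.3, -0.2, 0.2]
grip_width: 0.0887
grasp_force: 0.0
tcp [-86.4  -2.1] 0.06451291002565608 [ 0.03179231 -1.02836782  0.03783946]
top plane: slope x,y [0.0003 0.0016] z centre mm 71.78 z at corners [71.9, 72.0, 71.6, 71.7]
```

```bash
python3 -m creep '[[[-0.35,0,0],[0,0,0],-1],[[0,0,-1],[0,0,0],1],[[0,0,-0.3],[0,0,0],1],[[0.85,0,0],[0,0,0],1],[[0.85,0,0],[0,0,0],1]]' 20 >/dev/null
python3 -m creep '[[[0.85,0,0],[0,0,0],1],[[0.68,-0.07,0],[0,0,0],1],[[0,0,0],[0,0,0],1],[[0,0,0.4],[0,0,0],1],[[0,0,0],[0,0,0],1]]'
python3 -c "
from f import *
print(rel(state()['tcp_pos']))"
```

```text
t: 10.0
tcp_pos: [0.5353, -0.0882, 0.0895]
orientation: [-3.141, 0.003, 0.108]
wrist_force: [-1.0, -0.2, -0.9]
grip_width: 0.0303
grasp_force: 0.0
[-2.4  0.8]
```

```bash
python3 -m creep '[[[0.08,0.03,0],[0,0,0],1],[[0,0,0],[0,0,0],1],[[0,0,0.25],[0,0,0],1],[[0,0,0.25],[0,0,0],1],[[0,0,0],[0,0,0],1]]' >/dev/null
python3 -m creep '[[[0,0,0.08],[0,0,0],1],[[0,0,0.05],[0,0,0],1],[[0,0,0.05],[0,0,0],1],[[0,0,0],[0,0,0],1]]'
python3 -m creep '[[[0,0,0.05],[0,0,0],1],[[0,0,0.05],[0,0,0],1],[[0,0,0],[0,0,0],1]]'
```

```text
t: 10.75
tcp_pos: [0.5398, -0.0891, 0.0711]
orientation: [-3.141, 0.0, 0.108]
wrist_force: [-0.6, -0.7, 1.0]
grip_width: 0.0005
grasp_force: 0.6
t: 11.0
tcp_pos: [0.5399, -0.0891, 0.0683]
orientation: [-3.141, -0.0, 0.108]
wrist_force: [-1.5, 0.5, 3.9]
grip_width: 0.0003
grasp_force: 2.1
```

```bash
python3 -m creep '[[[0,0,0.05],[0,0,0],1],[[0,0,0.05],[0,0,0],1],[[0,0,0],[0,0,0],1]]'
python3 -m creep '[[[0,0,0.03],[0,0,0],1],[[0,0,0.03],[0,0,0],1],[[0,0,0],[0,0,0],1]]'
```

```text
t: 11.25
tcp_pos: [0.5399, -0.089, 0.0665]
orientation: [-3.14, -0.001, 0.108]
wrist_force: [-6.0, 2.8, 19.3]
grip_width: 0.0005
grasp_force: 9.5
t: 11.5
tcp_pos: [0.5399, -0.089, 0.0664]
orientation: [-3.138, -0.001, 0.107]
wrist_force: [-11.8, 5.4, 39.3]
grip_width: 0.0008
grasp_force: 20.0
```

```bash
python3 -m creep '[[[0,0,-0.2],[0,0,0],1],[[0,0,-1],[0,0,0],1],[[0,0,-1],[0,0,0],-1],[[-1,0,-1],[0,0,0],-1],[[-1,0,-0.5],[0,0,0],-1]]'
python3 -m creep '[[[-1,0,0],[0,0,0],-1],[[0,0,0],[0,0,0],-1],[[0,0,0],[0,0,0],-1]]' >/dev/null
python3 q.py; python3 m.py w5.png
```

```text
t: 11.92
tcp_pos: [0.4824, -0.0962, 0.1762]
orientation: [3.14, -0.004, 0.109]
wrist_force: [0.3, 0.2, -0.2]
grip_width: 0.0185
grasp_force: 0.0
tcp [-87.   -0.4] 0.17384797637534527 [1.25881283 0.12511941 0.19646751]
top plane: slope x,y [-0.0008  0.0007] z centre mm 66.14 z at corners [66.3, 66.1, 66.1, 66.0]
tcp in seat [-0.08640752 -0.00054361] 0.1737838073785624
```

View pics/w5.png

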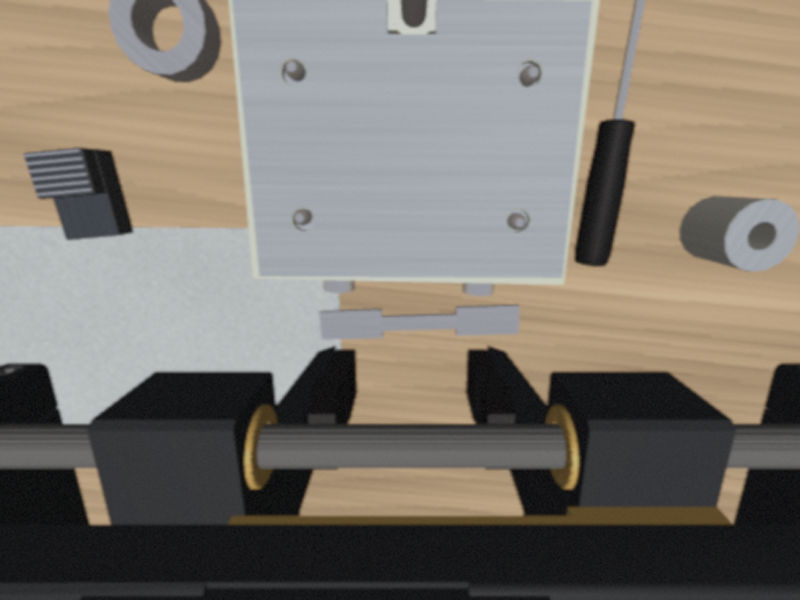

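The wrist view shows the cover home and level. Pins show in all four holes at (293,70), (530,73), (302,218) and (518,220), and the cream rim is even all round. The sleeve bore is at (762,236).

```bash
python3 - <<'E'
from f import *
w=snap('wrist')
W=np.array([onplane(w,s(*p),.0715)[:2] for p in [(293,70.5),(530,73.5),(302,218),(518,220)]])
L=np.array([[40,65],[40,-65],[-40,65],[-40,-65]])/1e3
a,b=L-L.mean(0),W-W.mean(0); t=np.arctan2((a[:,0]*b[:,1]-a[:,1]*b[:,0]).sum(),(a*b).sum()); o=W.mean(0)
print('seat',o,t,'stud',o+.07*np.array([np.cos(t),np.sin(t)]),'earlier stud',S+.07*np.array([np.cos(th),np.sin(th)]))
print((np.linalg.norm(b,axis=1)*1000).round(1),'vs 76.3')
sl=onplane(w,s(762,236),.05); print('sleeve',sl)
go(.511,-.319,.16,th)
E
```

```text
seat [ 0.53861236 -0.08751117] 0.09738765837505726 stud [ 0.60828067 -0.0807048 ] earlier stud [ 0.60741301 -0.08134958]
[74.8 74.8 74.8 74.7] vs 76.3
sleeve [ 0.51152364 -0.31946351  0.05      ]
now [ 0.4521 -0.0984  0.1737] yaw 0.1094 turn z fs total 0.0007
shift fs total (tool axes at target yaw) [1.18  7.518 0.457] dir-now axes [1.149 7.522 0.463] t 12.3167
```

```bash
python3 -m creep '[[[0.147,0.94,0],[0,0,0.001],-1],[[0.147,0.94,0],[0,0,0],-1],[[0.147,0.94,0],[0,0,0],-1],[[0.147,0.94,0],[0,0,0],-1],[[0.147,0.94,0],[0,0,0],-1]]' >/dev/null
python3 -m creep '[[[0.147,0.94,0],[0,0,0],-1],[[0.147,0.94,0],[0,0,0],-1],[[0.147,0.94,0],[0,0,0],-1],[[0,0,1],[0,0,0],-1],[[0,0,1],[0,0,0],-1]]'
python3 -m creep '[[[0,0,0.8],[0,0,0],-1],[[0,0,0],[0,0,0],-1],[[0,0,0],[0,0,0],-1]]'
python3 - <<'E'
from f import *
go(.5113,-.3193,.018,th)
E
```

```text
t: 13.15
tcp_pos: [0.5108, -0.3228, 0.1135]
orientation: [3.138, -0.003, 0.101]
wrist_force: [0.1, 0.2, -0.5]
grip_width: 0.0879
grasp_force: 0.0
t: 13.4
tcp_pos: [0.509, -0.3193, 0.0886]
orientation: [-3.141, 0.002, 0.102]
wrist_force: [-0.2, -0.7, 0.6]
grip_width: 0.0881
grasp_force: 0.0
now [ 0.509  -0.3193  0.0886] yaw 0.1024 turn z fs total -0.0004
shift fs total (tool axes at target yaw) [0.076 0.007 2.354] dir-now axes [0.082 0.009 2.354] t 13.4
```

```bash
python3 -m creep '[[[0.08,0.01,0.6],[0,0,0],-1],[[0,0,0.6],[0,0,0],-1],[[0,0,0.6],[0,0,0],-1],[[0,0,0.55],[0,0,0],-1],[[0,0,0],[0,0,0],-1]]'
python3 -m creep '[[[0,0,0],[0,0,0],1],[[0,0,0],[0,0,0],1],[[0,0,0],[0,0,0],1],[[0,0,0],[0,0,0],1],[[0,0,0],[0,0,0],1]]' 25
python3 -m creep '[[[0,0,0],[0,0,0],1],[[0,0,0],[0,0,0],1],[[0,0,0],[0,0,0],1]]'
```

```text
t: 13.82
tcp_pos: [0.5113, -0.3187, 0.0176]
orientation: [-3.14, 0.002, 0.103]
wrist_force: [-0.7, 0.2, 0.5]
grip_width: 0.0879
grasp_force: 0.0
t: 14.23
tcp_pos: [0.512, -0.3197, 0.02]
orientation: [3.141, -0.001, 0.102]
wrist_force: [-0.5, -0.0, 0.0]
grip_width: 0.0567
grasp_force: 0.0
t: 14.48
tcp_pos: [0.5118, -0.3198, 0.0196]
orientation: [3.141, -0.001, 0.102]
wrist_force: [0.3, -0.2, 3.2]
grip_width: 0.0476
grasp_force: 25.0
```

```bash
python3 -m creep '[[[0,0,-0.95],[0,0,0],1],[[0,0,-0.95],[0,0,0],1],[[0,0,-0.95],[0,0,0],1],[[0,0,-0.95],[0,0,0],1],[[0,0,-0.95],[0,0,0],1]]'
python3 - <<'E'
from f import *
go(.6082,-.081,.162,th)
E
```

```text
t: 14.9
tcp_pos: [0.511, -0.3191, 0.1626]
orientation: [-3.141, 0.001, 0.102]
wrist_force: [1.4, -0.2, -1.6]
grip_width: 0.0472
grasp_force: 25.0
now [ 0.511  -0.3191  0.1626] yaw 0.1017 turn z fs total -0.0006
shift fs total (tool axes at target yaw) [ 4.056 -7.553  0.02 ] dir-now axes [ 4.029 -7.567  0.022] t 14.9
```

```bash
python3 -m creep '[[[0.448,-0.84,0],[0,0,0],1],[[0.448,-0.84,0],[0,0,0],1],[[0.448,-0.84,0],[0,0,0],1],[[0.448,-0.84,0],[0,0,0],1],[[0.448,-0.84,0],[0,0,0],1]]' >/dev/null
python3 -m creep '[[[0.448,-0.84,0],[0,0,0],1],[[0.448,-0.84,0],[0,0,0],1],[[0.448,-0.84,0],[0,0,0],1],[[0.448,-0.84,0],[0,0,0],1],[[0,0,0],[0,0,0],1]]' >/dev/null
python3 -m creep '[[[0,0,0],[0,0,0],1],[[0,0,0],[0,0,0],1],[[0,0,0],[0,0,0],1]]'
python3 - <<'E'
from f import *
go(.6082,-.081,.1455,th)
A=snap('scene');B=snap('side')
n=[]
for c in (A,B):
    u,v=proj(c,[.608,-.081,.11])[0]; u0,v0=int(u)-32,int(v)-30; print(u0,v0)
    n.append(cv2.resize(c['pixels'][v0:v0+60,u0:u0+64,::-1],(400,375),interpolation=cv2.INTER_CUBIC))
cv2.imwrite('pics/ab.png',np.hstack(n))
import pickle; pickle.dump((A,B),open('ab.pkl','wb'))
E
```

```text
t: 15.98
tcp_pos: [0.608, -0.0831, 0.1617]
orientation: [3.141, 0.001, 0.1]
wrist_force: [0.2, -0.5, -2.3]
grip_width: 0.0476
grasp_force: 25.0
now [ 0.608  -0.0831  0.1617] yaw 0.0997 turn z fs total -0.0009
shift fs total (tool axes at target yaw) [ 0.013 -0.069  0.54 ] dir-now axes [ 0.013 -0.07   0.54 ] t 15.9833
177 168
274 139
```

View pics/ab.png

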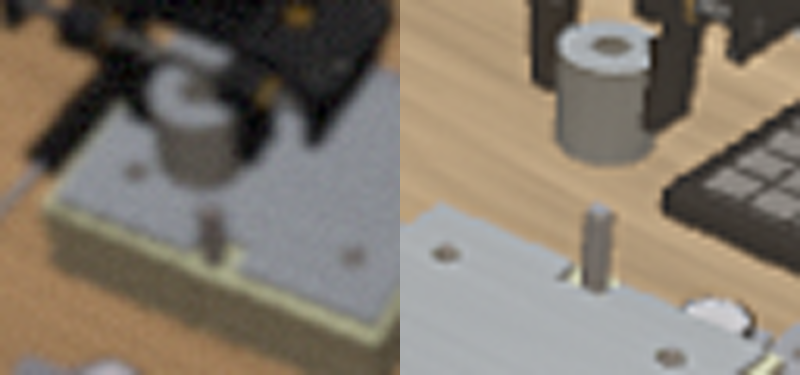

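The left half (scene) shows the sleeve bottom spanning x 160–236, with its lowest point at (198,187), and the stud top at (208,208). The right half (side) shows the sleeve bottom spanning x 557–653, with its lowest point at y 163, and the stud top at (599,206). I'll compare these with the model.

```bash
python3 - <<'E'
from f import *
import pickle
from scipy.optimize import least_squares
A,B=pickle.load(open('ab.pkl','rb'))
f=6.25
oa=lambda x,y:np.array([177+(x+.5)/f-.5,168+(y+.5)/f-.5]); ob=lambda x,y:np.array([274+(x-400+.5)/f-.5,139+(y+.5)/f-.5])
a=np.linspace(0,2*np.pi,73); C=np.c_[np.cos(a),np.sin(a)]
def ext(c,x,y,z,r):
    p=proj(c,np.c_[C*r+[x,y],np.full(73,z)]); return np.array([p[:,0].min(),p[:,0].max(),p[:,1].max()])
def res(v):
    a=ext(A,v[0],v[1],v[2],.024); b=ext(B,v[0],v[1],v[2],.024)
    return np.r_[a-[oa(160,0)[0],oa(236,0)[0],oa(0,187)[1]], b-[ob(557,0)[0],ob(653,0)[0],ob(0,163)[1]]]
r=least_squares(res,[.608,-.083,.142]); print('sleeve bottom',r.x,r.fun.round(2))
print('stud top',tri(A,oa(208,209),B,ob(599,208)))
E
```

```text
sleeve bottom [ 0.60586147 -0.08365628  0.14207372] [-0.88  2.39 -0.11 -0.1   1.46  0.14]
stud top [ 0.60856488 -0.080302    0.10010233]
```

```bash
python3 -m creep '[[[0.04,-0.08,0.3],[0,0,0],1],[[0,0,0.4],[0,0,0],1],[[0,0,0.4],[0,0,0],1],[[0,0,0.1],[0,0,0],1],[[0,0,0],[0,0,0],1]]'
python3 -m creep '[[[0,0,0.1],[0,0,0],1],[[0,0,0.1],[0,0,0],1],[[0,0,0.06],[0,0,0],1],[[0,0,0],[0,0,0],1]]'
```

```text
t: 16.5
tcp_pos: [0.6086, -0.0789, 0.1238]
orientation: [-3.141, 0.003, 0.102]
wrist_force: [0.8, -0.1, -2.5]
grip_width: 0.0473
grasp_force: 25.0
t: 16.83
tcp_pos: [0.6097, -0.08, 0.1179]
orientation: [3.14, -0.0, 0.101]
wrist_force: [0.0, -2.8, -1.8]
grip_width: 0.0473
grasp_force: 25.0
```

```bash
python3 -m creep '[[[0,0.03,0.08],[0,0,0],1],[[0,0,0.1],[0,0,0],1],[[0,0,0.1],[0,0,0],1],[[0,0,0],[0,0,0],1]]'
python3 -m creep '[[[0,0,0.15],[0,0,0],1],[[0,0,0.15],[0,0,0],1],[[0,0,0.1],[0,0,0],1],[[0,0,0],[0,0,0],1]]'
```

```text
t: 17.17
tcp_pos: [0.6097, -0.0803, 0.109]
orientation: [3.141, 0.0, 0.102]
wrist_force: [-0.1, -2.9, -2.9]
grip_width: 0.0475
grasp_force: 25.0
t: 17.5
tcp_pos: [0.6096, -0.0803, 0.0967]
orientation: [3.141, 0.001, 0.102]
wrist_force: [0.4, -3.8, -2.6]
grip_width: 0.0475
grasp_force: 25.0
```

```bash
python3 -m creep '[[[0,0.04,0.1],[0,0,0],1],[[0,0,0.1],[0,0,0],1],[[0,0,0.1],[0,0,0],1],[[0,0,0.05],[0,0,0],1],[[0,0,0],[0,0,0],1]]'
```

```text
t: 17.92
tcp_pos: [0.6098, -0.0804, 0.0864]
orientation: [-3.141, 0.001, 0.102]
wrist_force: [0.8, 1.2, -2.7]
grip_width: 0.0476
grasp_force: 25.0
```

```bash
python3 -m creep '[[[0,0,0.03],[0,0,0],1],[[0,0,0.03],[0,0,0],1],[[0,0,0],[0,0,0],1]]'
python3 -m creep '[[[0,0,0],[0,0,0],-1],[[0,0,0],[0,0,0],-1],[[0,0,0],[0,0,0],-1],[[0,0,0],[0,0,0],-1],[[0,0,0],[0,0,0],-1]]'
python3 -m creep '[[[0,0,-0.5],[0,0,0],-1],[[0,0,-1],[0,0,0],-1],[[0,0,-1],[0,0,0],-1],[[-1,0,-1],[0,0,0],-1],[[-1,0,-1],[0,0,0],-1]]'
python3 -m creep '[[[-1,0,0],[0,0,0],-1],[[-1,0,0],[0,0,0],-1],[[-0.5,0,0],[0,0,0],-1],[[0,0,0],[0,0,0],-1]]' >/dev/null
python3 q.py; python3 - <<'E'
from f import *
w=snap('wrist'); cv2.imwrite('pics/w6.png',cv2.resize(w['pixels'][:,:,::-1],(800,600)))
P=cloud(w); m=(P[...,2]>.1)&(P[...,2]<.13)&(np.hypot(P[...,0]-.609,P[...,1]+.081)<.04); q=P[m]; print('sleeve top',len(q),np.median(q[:,2]),cv2.minEnclosingCircle(q[:,:2].astype(np.float32)))
E
```

```text
t: 18.17
tcp_pos: [0.6102, -0.0807, 0.0856]
orientation: [-3.141, -0.0, 0.102]
wrist_force: [-1.5, 1.0, 2.8]
grip_width: 0.0476
grasp_force: 25.0
t: 18.58
tcp_pos: [0.61, -0.0812, 0.0852]
orientation: [3.141, -0.0, 0.102]
wrist_force: [0.0, -0.2, 0.8]
grip_width: 0.0784
grasp_force: 0.0
t: 19.0
tcp_pos: [0.5515, -0.0876, 0.2212]
orientation: [3.141, -0.001, 0.103]
wrist_force: [-0.2, 0.3, 0.8]
grip_width: 0.0877
grasp_force: 0.0
tcp [-62.1   0.5] 0.21998973391263596 [ 1.11700977 -0.23918321  0.42338725]
top plane: slope x,y [-0.0007  0.0008] z centre mm 66.16 z at corners [66.3, 66.2, 66.1, 66.0]
sleeve top 2759 0.11582494979886448 ((0.6090214848518372, -0.07942727953195572), 0.0241229385137558)
```

View pics/w6.png

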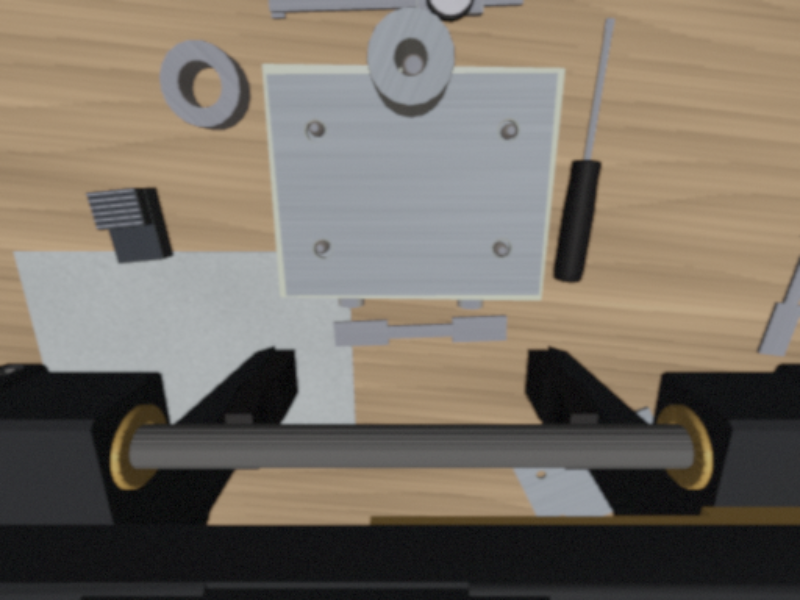

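The sleeve stands over the stud at (411,57) with its top at z 0.116, so it rests on the cover. The cover is flush and the gripper is clear, so I'm handing in.

```bash
python3 -c "
from cell import *
print(job_done())"
```

```text
the job is handed in; nothing more can be done
None
```

The job is handed in: the cover measured flush and level on the rim with all four pins through, the sleeve is on the stud resting on the cover and released, and the bench items I could see looked undisturbed; it took about 19 s, and no verdict came back.

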